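# Shut the double doors of a control enclosure so their edges lap

## Robot

A 6-joint arm with a two-finger parallel gripper is mounted at the origin on the work surface. World frame = base frame: x ahead of the robot, y to its left, z up, the work surface at z = 0. Lengths are in m, angles in degrees, forces in N, time in s.
With the tool pointing down it reaches from about 0.375 to 0.9 m from the base axis. Payload 3.1 kg.
Tool frame: the origin (TCP) lies at the very end of the fingers, on their centre line; the grasp point (between the pads) lies 19 mm behind it; z points along the fingers, y is the direction in which the jaws open and shut (so a half turn about z gives the same grasp; the last joint's range is limited). The gripper opens to 87 mm and grips with 3 to 60 N. Pads are 19 mm wide; open, the fingers measure 117 mm over their backs; the gripper's body (75 mm by 190 mm) begins 51 mm behind the grasp point.
Start: joints at [53.256, 30.224, 82.088, -0, 67.689, -10.227], TCP at [0.279, 0.559, 0.223] pointing down, gripper open.
Joint ranges: [-176.69, 176.69], [-43.24, 126.21], [12.49, 139.97], [-82, 262], [0, 151.66], [-163.58, 163.58]. Speed limits (degrees/s): [159.86, 159.86, 180, 180, 180, 180].

## Interface

Orientations are given as [roll, pitch, yaw] about the fixed x, y, z axes, in that order (R = Rz(yaw) Ry(pitch) Rx(roll)).
In Python, from rig import env gives the robot as it stands.
- The arm moves only by the shell command python3 -m handwheel 'ROWS' [FORCE]. ROWS is JSON, a list of rows, each a list of 5 numbers: the shift along the tool's x, y, z normalised to -1 to 1, where 1 is 10 cm, then the turn about the tool's z normalised to -1 to 1, where 1 is 1.5 rad, then the opening, from 0 (shut) to 1 (fully open). A call has 1 to 8 rows; each row shifts and turns the commanded pose from where the row before left it, along the tool's axes as they then stand; what a row does not reach is not made up. A row lasts 1/8 s, in which the tool goes at most 62.5 mm and 10.7 degrees, less where a joint would pass 70% of its speed; a pose out of reach is approached as far as the arm can. A call with a number of a shift or a turn outside -1 to 1 is refused whole. A call with a gripper value outside its range is refused whole. The fingers move at their own pace and stop on an object; FORCE is the grip in N (left out, the last holds). Time passes only in rows, so rows that do not move let the fingers close. It gives the time, the measured TCP pose, the force and the opening at its end, in the units of the state.
- env.observe(): the state, without advancing time (a new reading comes with each control period).
- env.snapshot(name): name is "scene" or "top" or "wrist"; returns a dict with "frame" (384x512x3 uint8, blue, green, red), "intrinsics" (3x3 intrinsics, pixels), "pose" (4x4, takes a point from camera to world coordinates); the wrist camera has in their place "hand_eye" (4x4, takes a point from camera to tool coordinates, whose origin is the TCP and whose axes are the flange's). Camera axes: x right, y down, z forward; pixel columns grow to the right and rows downward; lengths in m; the calibration is good to about 2 mm. A picture is of the moment at which its call begins: read the wrist's pose just before it. There is no depth.
- env.job_done(): hands the job in, once; it reports no verdict.
The state is a dict: "time": time; "joint_positions": joint angles; "joint_velocities": joint speeds; "joint_torque": joint torques, N m; "tcp_pos": TCP position; "tool_rot": TCP orientation; "contact_force": force on the tool from outside, world axes, zero at the start; "moment": the same for the moment, N m; "finger_gap": finger opening in m.
Only numpy, scipy, OpenCV 4.12 (cv2) and the standard library are available. Lean on these libraries where they do the work, as an engineer would, in place of code of your own. Each camera call takes 0.05 s, during which the arm holds its last target.

## Task

The control enclosure lies on its back with both door leaves standing open. Shut the rebated leaf first (free edge stepped down to a thin tongue) while the other still stands open, then the flanged leaf (overlapping lip, round lock disc), so that the lip laps over the tongue and both leaves lie fully down. Leave the loose circuit board beside the enclosure where it is.

Things in the scene. Friction and masses are not known exactly. Their poses are not given: they have to be found in the camera images.
- enclosure: Grey metal box fixed to the bench at any yaw, open side up. Origin: centre of its underside, on the bench; z up. 220 mm along x, 200 along y, rim 90 mm high, on a dark plate 250 x 230 x 8 mm. Leaf hinge lines run parallel to x at height 90 mm: rebated leaf at y = -100 mm, flanged leaf at y = +100 mm. Shut, the leaves lie level on the rim, outer faces 106 mm above the bench.
- rebated_leaf (a joint): Leaf angle, rad: 0 shut, pi/2 upright; starts 1.2 to 1.45. Grey, 218 mm along the hinge, 16 mm thick (hinge plane to plain outer face) to 86 mm from the hinge; then to 104 mm an 8 mm thick tongue at the inner side, with dark gasket strip. About 0.35 kg; stiff hinge (0.3 N m), stays where left. Shut it by pushing the outer face (away from the other leaf) inward and down.
- flanged_leaf (a joint): Leaf angle, rad, same sense, starts, mass, stiff hinge and way of shutting. Grey, 218 mm along the hinge, 16 mm thick to 92 mm from the hinge; then to 110 mm a 7 mm thick lip at the outer side that laps over the tongue. Outer face has a steel lock disc, 28 mm across, 5 mm high, 65 mm from the hinge at enclosure x = +75 mm. Shut too early, it blocks the other leaf.
- board: Loose green circuit board on a red foam pad, 180 x 170 mm, about 27 mm high with its parts, lying on the bench to the robot's right of the enclosure. Origin: centre of its underside. To be left alone.

How it is judged:
By the outcome, as a careful person would: the job done as asked, in the order asked, and still so for the second after the job is handed in, with the robot touching nothing.
It also fails if it takes over 45 s, if anything falls off the work surface, if the arm or the gripper's body presses on something with over 40 N, if the wrist force passes 120 N, or if a joint passes its speed limit or range.

## Working session

There is one attempt and no reset: what is moved stays moved. The work goes in short steps, Python scripts to look and compute and a shell command to move; the robot and the scene stay as the last step left them, time stands still between calls to the robot, and variables do not carry over. Pictures are saved under pics/ and viewed, and the job is handed in when it is done.

```bash
mkdir -p pics; ls; python3 - <<'E'
from rig import env
import cv2
print(env.observe())
for n in ["scene","top"]:
    s=env.snapshot(n); cv2.imwrite(f"pics/{n}0.png",s["frame"]); print(n,s["intrinsics"],s["pose"])
E
```

```text
pics
{'time': 0.0, 'joint_positions': array([ 5.32560079e+01,  3.02790689e+01,  8.21582255e+01,  5.28111218e-04,
        6.76874820e+01, -1.02287882e+01]), 'joint_velocities': array([-0.02795455,  0.02447218,  0.00749125,  0.10128165,  0.13838516,
        0.05147171]), 'joint_torque': array([ 6.09532599e-04, -4.40040600e+01, -1.76594442e+01,  6.33005239e-02,
        5.83419052e-02, -1.68574493e-04]), 'tcp_pos': array([0.27855707, 0.55866319, 0.22156031]), 'tool_rot': array([-1.79877293e+02, -2.26380584e-02,  1.53484571e+02]), 'contact_force': array([-0.50241408, -0.5778963 ,  0.67555098]), 'moment': array([-0.00817614,  0.0174242 ,  0.01516594]), 'finger_gap': 0.08679001829858177}
scene [[366.65567108   0.         251.93177285]
 [  0.         366.65567108 189.30563226]
 [  0.           0.           1.        ]] [[-8.56779241e-01  4.38554212e-01 -2.71292344e-01  7.76203476e-01]
 [ 5.15682823e-01  7.29395083e-01 -4.49504214e-01  2.25839132e-01]
 [ 7.47335550e-04 -5.25026681e-01 -8.51085440e-01  7.72916978e-01]
 [ 0.00000000e+00  0.00000000e+00  0.00000000e+00  1.00000000e+00]]
top [[389.22424103   0.         256.29147247]
 [  0.         389.22424103 201.35131583]
 [  0.           0.           1.        ]] [[-0.0104917  -0.99455627  0.10367133  0.47500991]
 [-0.99993193  0.01096438  0.00399047 -0.10928451]
 [-0.00510544 -0.10362241 -0.9946036   0.93700514]
 [ 0.          0.          0.          1.        ]]
```

View pics/scene0.png

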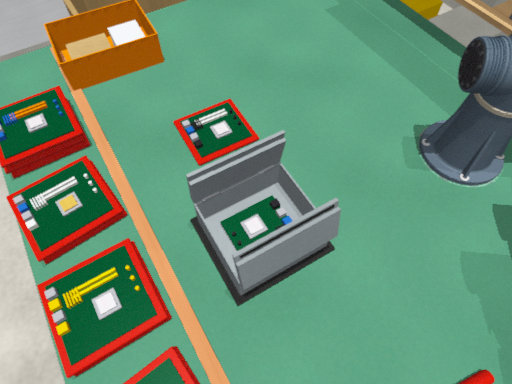

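View pics/top0.png

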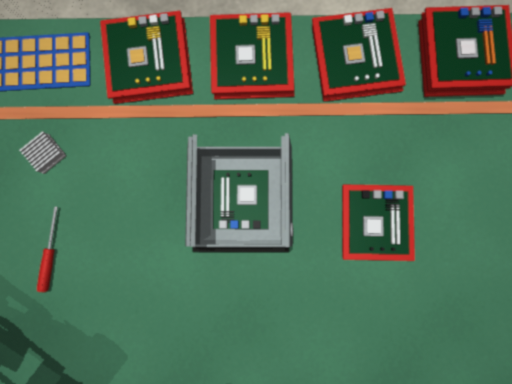

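```bash
python3 - <<'E'
import cv2
a=cv2.imread("pics/scene0.png")[125:305,180:350]; b=cv2.imread("pics/top0.png")[125:265,175:305]
cv2.imwrite("pics/scz.png",cv2.resize(a,None,fx=3.3,fy=3.3,interpolation=cv2.INTER_CUBIC)[:600])
cv2.imwrite("pics/tz.png",cv2.resize(b,None,fx=4.2,fy=4.2,interpolation=cv2.INTER_CUBIC))
E
```

```text
(no output)
```

View pics/scz.png

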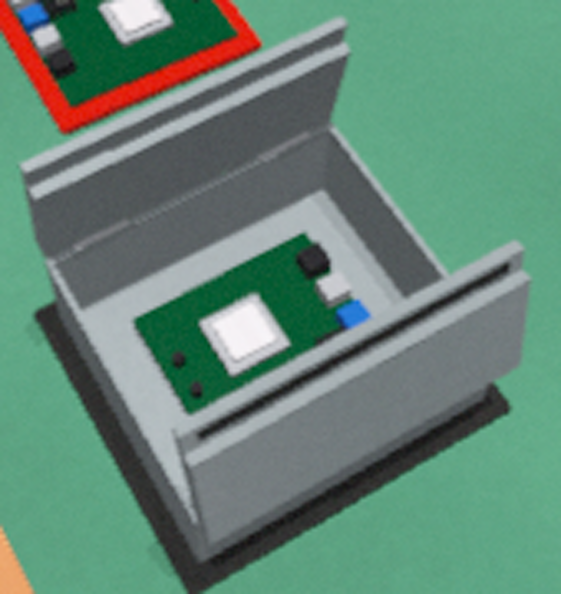

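View pics/tz.png

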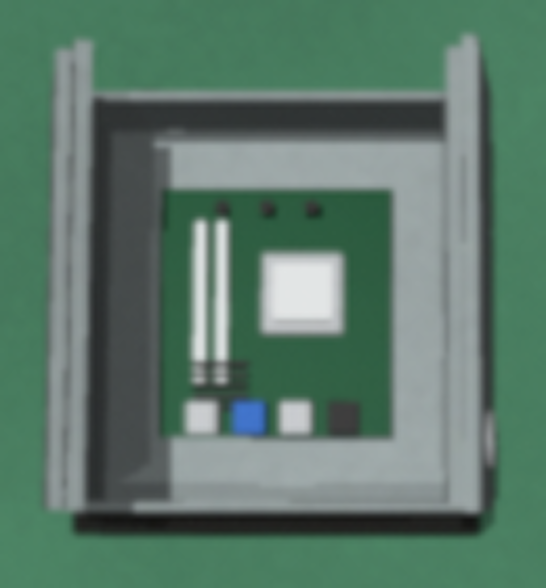

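```bash
cat > fit.py <<'E'
import numpy as np
from scipy.optimize import least_squares
def proj(K,T,P):
    p=(P-T[:3,3])@T[:3,:3]; return (p@K.T)[:,:2]/p[:,2:]
def leaf(which,th,x,d,n):
    s=-1 if which=='r' else 1
    return [x, s*(.1-d*np.cos(th)+n*np.sin(th)), .09+d*np.sin(th)+n*np.cos(th)]
def toW(p,P):
    c,s=np.cos(p[2]),np.sin(p[2]); P=np.array(P,float)
    return P@np.array([[c,s,0],[-s,c,0],[0,0,1]])+[p[0],p[1],0]
E
python3 - <<'E'
from fit import *
from rig import env
S=env.snapshot("scene");T=env.snapshot("top")
sc=lambda u,v:(180+u/3.3,125+v/3.3); tp=lambda u,v:(175+u/4.2,125+v/4.2)
h=.109
def model(p):
    a,b=p[3],p[4]; E=[];F=[]
    # scene
    E+=[[-.125,.115,.008],[-.125,-.115,.008],[.125,-.115,.008]]
    E+=[leaf('r',a,h,.086,.016),leaf('r',a,-h,.086,.016),leaf('r',a,-h,0,.016)]
    E+=[leaf('f',b,-h,.092,0),leaf('f',b,h,.092,0),leaf('f',b,-h,.11,.016),leaf('f',b,h,.11,.016)]
    F+=[[.125,-.115,.008],[.125,.115,.008]]
    F+=[leaf('f',b,-h,.11,.016),leaf('f',b,h,.11,.016),leaf('r',a,-h,.104,0),leaf('r',a,h,.104,0)]
    return np.r_[proj(S["intrinsics"],S["pose"],toW(p,E)),proj(T["intrinsics"],T["pose"],toW(p,F))]
obs=np.array([sc(38,312),sc(195,592),sc(508,405),sc(530,275),sc(188,460),sc(208,560),sc(32,195),sc(348,48),sc(22,165),sc(343,20),
 tp(75,533),tp(480,533),tp(477,35),tp(480,510),tp(92,40),tp(70,508)])
r=least_squares(lambda p:(model(p)-obs).ravel(),[.47,-.08,np.pi,1.3,1.3],loss='soft_l1')
print(r.x); print((model(r.x)-obs).round(1))
p=r.x
for w,t in(('r',p[3]),('f',p[4])):
  print(w,toW(p,[leaf(w,t,x,d,.016) for x in(-h,0,h) for d in(0,.086)]).round(3))
print(env.observe()['tcp_pos'])
E
```

```text
[ 0.57580296 -0.06816452  3.12870204  1.36669594  1.42462501]
[[-2.3 -1. ]
 [-2.   0.6]
 [ 1.1 -0.1]
 [-0.3  0.3]
 [ 0.2  1.4]
 [ 0.2 -5.5]
 [ 0.4  0.8]
 [ 0.3  0.5]
 [-1.1 -1. ]
 [-0.9 -1.7]
 [-1.   0.3]
 [-0.3  0.6]
 [-0.4 -0.1]
 [-0.4  0.2]
 [-0.3 -0. ]
 [ 2.9  0.4]]
r [[0.686 0.046 0.093]
 [0.686 0.029 0.177]
 [0.577 0.047 0.093]
 [0.577 0.03  0.177]
 [0.468 0.049 0.093]
 [0.468 0.031 0.177]]
f [[ 0.683 -0.185  0.092]
 [ 0.683 -0.173  0.177]
 [ 0.574 -0.184  0.092]
 [ 0.574 -0.171  0.177]
 [ 0.465 -0.183  0.092]
 [ 0.465 -0.17   0.177]]
[0.27871295 0.5589101  0.22193621]
```

```bash
python3 -m handwheel '[[0,0,0,0.12,1],[0,0,0,0.12,1],[0,0,0,0.12,1],[0,0,0,0.12,0.5],[0,0,0,0.12,0],[0,0,0,0.12,0],[0,0,0,0.02,0],[0,0,0,0,0]]' 20
```

```text
time: 1.2
tcp_pos: [0.2789, 0.5591, 0.2224]
tool_rot: [-180.0, 0.0, 90.0]
contact_force: [-0.3, 0.1, 0.0]
finger_gap: 0.0452
```

```bash
python3 -m handwheel '[[-0.5,0.35,0,0,0],[-0.5,0.35,0,0,0],[-0.5,0.35,0,0,0],[-0.5,0.35,0,0,0],[-0.5,0.35,0,0,0],[-0.5,0.35,0,0,0],[-0.5,0.35,0,0,0],[-0.5,0.35,0,0,0]]'
```

```text
time: 2.2
tcp_pos: [0.5593, 0.1569, 0.2227]
tool_rot: [180.0, -0.0, 90.0]
contact_force: [1.1, 0.8, 0.1]
finger_gap: 0.0006
```

```bash
python3 -m handwheel '[[-0.4,0.18,0.1,0,0],[-0.4,0,0.45,0,0],[0,0,0,0,0]]'
```

```text
time: 2.58
tcp_pos: [0.5736, 0.076, 0.1643]
tool_rot: [-179.5, -0.0, 89.7]
contact_force: [-0.4, 1.8, -0.2]
finger_gap: 0.0005
```

```bash
python3 -m handwheel '[[-0.32,0,0,0,0],[-0.2,0,0.01,0,0],[-0.12,0,0.04,0,0],[-0.12,0,0.06,0,0],[0,0,0,0,0]]'
python3 - <<'E'
from rig import env
import cv2
for n in ["scene","top"]:
    s=env.snapshot(n); cv2.imwrite(f"pics/{n}1.png",s["frame"])
E
```

```text
time: 3.2
tcp_pos: [0.5762, 0.0017, 0.1563]
tool_rot: [180.0, 0.1, 89.9]
contact_force: [-0.5, -0.2, 0.1]
finger_gap: 0.0005
```

View pics/scene1.png

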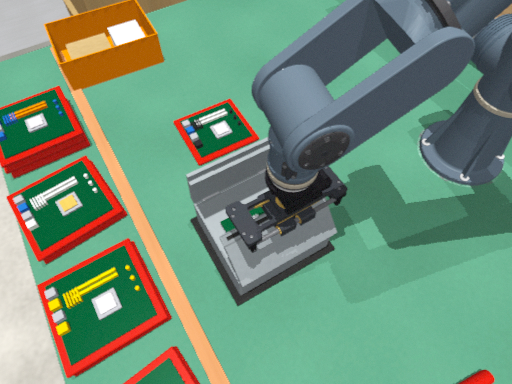

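The rebated leaf (near (280,245)) has swung partway with the finger; the flanged leaf still stands. Continuing the arc.

```bash
python3 -m handwheel '[[-0.17,0,0.16,0,0],[-0.11,0,0.16,0,0],[-0.04,0,0.1,0,0],[-0.03,0,0.06,0,0],[0,0,0,0,0]]'
```

```text
time: 3.92
tcp_pos: [0.5749, -0.0323, 0.1076]
tool_rot: [-179.9, -0.0, 89.9]
contact_force: [-0.0, 0.1, 0.4]
finger_gap: 0.0
```

```bash
python3 -m handwheel '[[0,0,0.02,0,0],[0,0,0,0,0]]';python3 -m handwheel '[[0,0,0.02,0,0],[0,0,0,0,0]]'
```

```text
time: 4.18
tcp_pos: [0.5756, -0.0321, 0.1066]
tool_rot: [-180.0, -0.0, 89.9]
contact_force: [0.6, 0.5, 0.7]
finger_gap: 0.0008
time: 4.42
tcp_pos: [0.5758, -0.0321, 0.1063]
tool_rot: [180.0, 0.0, 89.9]
contact_force: [-3.2, 0.1, 10.5]
finger_gap: 0.0001
```

```bash
python3 -m handwheel '[[0,0,0.015,0,0],[0,0,0,0,0],[0,0,-0.5,0,0],[0,0,-0.5,0,0],[0,0,-0.3,0,0],[0,0,0,0,0]]'
python3 - <<'E'
from rig import env
import cv2
for n in ["scene","wrist"]:
    s=env.snapshot(n); cv2.imwrite(f"pics/{n}2.png",s["frame"])
E
```

```text
time: 5.18
tcp_pos: [0.5775, -0.0326, 0.2359]
tool_rot: [179.6, 0.1, 89.9]
contact_force: [-0.5, 0.0, -1.3]
finger_gap: 0.0006
```

View pics/scene2.png

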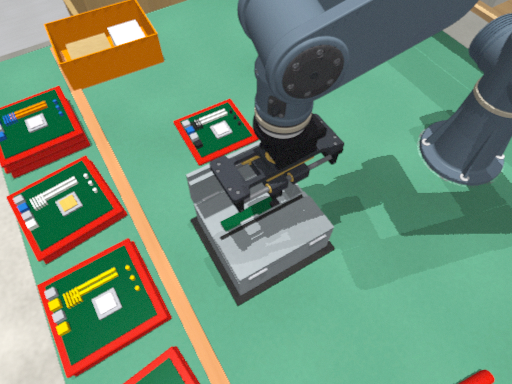

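View pics/wrist2.png

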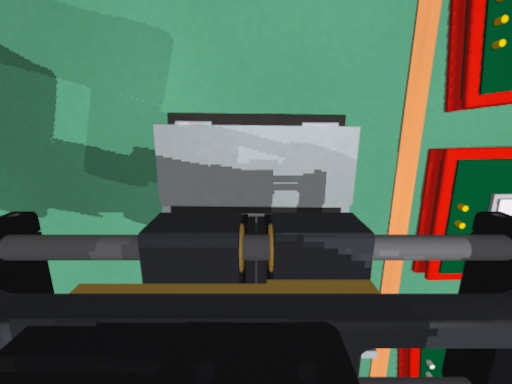

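The rebated leaf lies flat, tongue and gasket showing near (260,220); the flanged leaf still stands behind the gripper. Crossing over to its outer side.

```bash
python3 -m handwheel '[[-0.3,0,-0.1,0,0],[-0.5,0,0,0,0],[-0.5,0,0,0,0],[-0.5,0,0,0,0],[-0.25,0.05,0,0,0],[0,0,0.4,0,0],[0,0,0.42,0,0],[0,0,0,0,0]]'
python3 - <<'E'
from rig import env
import cv2
s=env.snapshot("scene"); cv2.imwrite("pics/scene3.png",s["frame"])
E
```

```text
time: 6.28
tcp_pos: [0.5774, -0.2348, 0.1563]
tool_rot: [-179.5, -0.4, 89.9]
contact_force: [0.1, 0.3, 0.1]
finger_gap: -0.0
```

View pics/scene3.png

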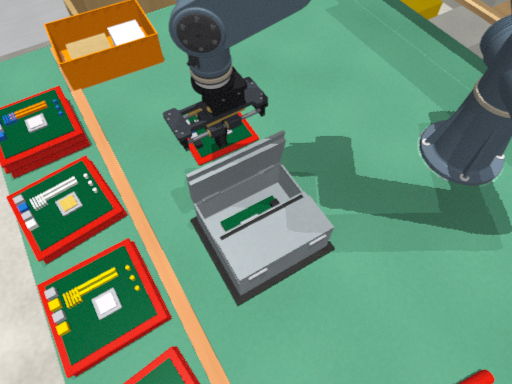

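```bash
python3 -m handwheel '[[0.3,0,-0.09,0,0],[0.22,0,0,0,0],[0.15,0,0.01,0,0],[0.1,0,0.02,0,0],[0.11,0,0.04,0,0],[0.1,0,0.06,0,0],[0.09,0,0.08,0,0],[0,0,0,0,0]]'
python3 - <<'E'
from rig import env
import cv2
s=env.snapshot("scene"); cv2.imwrite("pics/scene4.png",s["frame"])
E
```

```text
time: 7.32
tcp_pos: [0.5789, -0.1286, 0.1472]
tool_rot: [-179.7, -0.1, 89.9]
contact_force: [0.3, -0.3, 0.3]
finger_gap: 0.0002
```

View pics/scene4.png

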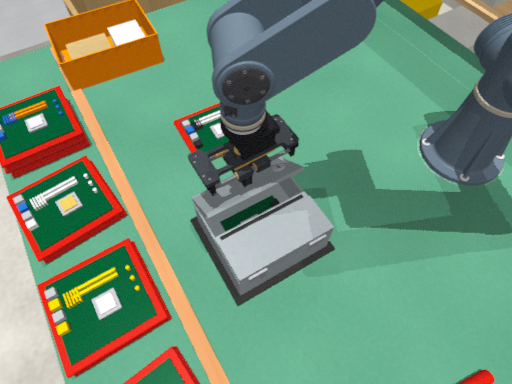

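The flanged leaf is following the finger at about 35–40° (free edge around (250,185)). The rebated leaf stays flat.

```bash
python3 -m handwheel '[[0.09,0,0.08,0,0],[0.06,0,0.08,0,0],[0.05,0,0.08,0,0],[0.04,0,0.1,0,0],[0.02,0,0.06,0,0],[0,0,0.02,0,0],[0,0,0,0,0]]';python3 -m handwheel '[[0,0,0.015,0,0],[0,0,0,0,0]]'
```

```text
time: 8.25
tcp_pos: [0.5805, -0.1041, 0.1068]
tool_rot: [-180.0, -0.0, 89.9]
contact_force: [-1.1, -0.1, 0.1]
finger_gap: -0.0001
time: 8.5
tcp_pos: [0.5808, -0.1044, 0.1064]
tool_rot: [180.0, 0.0, 89.9]
contact_force: [-0.7, 0.4, 5.7]
finger_gap: 0.0004
```

```bash
python3 -m handwheel '[[0,0,0.02,0,0],[0,0,0.01,0,0],[0,0,0,0,0]]'; python3 -m handwheel '[[0,0,-0.5,0,0],[0,0,-0.5,0,0],[0.5,-0.3,-0.3,0,0],[0.5,-0.3,0,0,0],[0.5,-0.3,0,0,0],[0.5,-0.3,0,0,0],[0.5,-0.3,0,0,0],[0,0,0,0,0]]'
python3 - <<'E'
from rig import env
import cv2
for n,(r,c) in {"scene":((120,310),(160,360)),"top":((115,275),(170,430))}.items():
    s=env.snapshot(n); cv2.imwrite(f"pics/{n}5.png",cv2.resize(s["frame"][r[0]:r[1],c[0]:c[1]],None,fx=3,fy=3,interpolation=cv2.INTER_CUBIC))
E
```

```text
time: 8.88
tcp_pos: [0.5808, -0.1044, 0.1062]
tool_rot: [179.9, 0.0, 89.9]
contact_force: [-5.2, 2.3, 20.7]
finger_gap: 0.0006
time: 9.88
tcp_pos: [0.4294, 0.1462, 0.2311]
tool_rot: [-179.9, -0.0, 90.2]
contact_force: [0.4, -0.3, -0.0]
finger_gap: 0.0005
```

View pics/scene5.png

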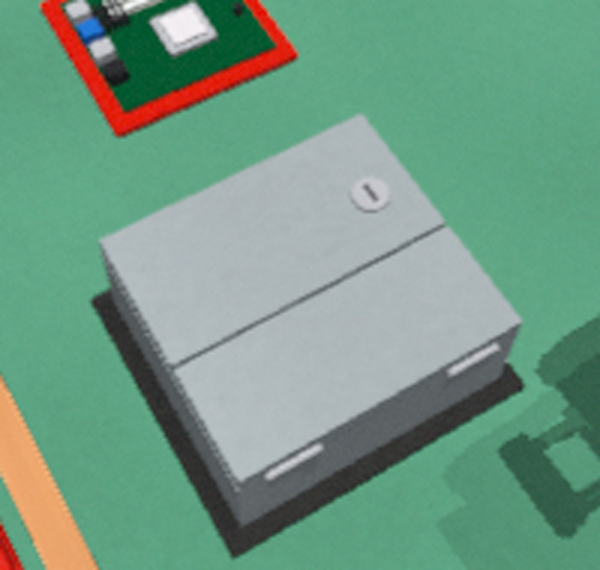

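View pics/top5.png

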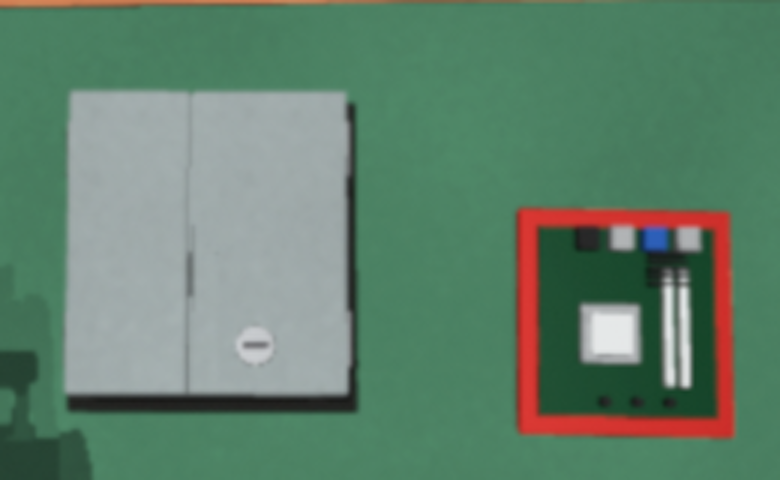

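Both leaves lie flush. The lip covers the tongue and the lock disc is at (370,193) in the scene view. The board at (625,322) in the top view hasn't moved, and the arm is clear.

```bash
python3 - <<'E'
from rig import env
print(env.observe()['contact_force'].round(1)); print(env.job_done())
E
```

```text
[0.3 0.  0.4]
the job is handed in; nothing more can be done
None
```

Both leaves are shut in the order asked, and the job is handed in. I closed the rebated leaf (robot's left) first while the flanged one stood open, then crossed over and closed the flanged leaf. I pushed each along its arc with the closed fingertips.

- **Fully down:** fingertip contact was at z ≈ 106.3 mm (about 10 N) on the rebated leaf and 106.2 mm (about 21 N) on the flanged leaf, against 106 mm expected. I pressed the rebated leaf about 1.5 mm further before lifting, and took no reading of that press.
- **Final pictures:** both leaves lie level, with the lip over the tongue and only a narrow seam between them. The circuit board looks to be where it was; I judged this by eye, not by measuring.
- **Limits:** hand-in came at about 10 s of the 45 s allowed. The largest force read at the end of a move was about 21 N, and it was near zero with the arm clear at hand-in.

No check failed. One hand-picked corner in the first pose fit was off by about 5 pixels, but the contact heights agreed with the fit.

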